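# Swap the read vial for the red one and show its base to the code reader

### The arm

A 6-joint arm with a two-finger parallel gripper is mounted at the origin on a cart in front of the work surface, level with it; the furniture and walls round the work are solid. World frame = base frame: x ahead of the robot, y to its left, z up, the work surface at z = 0. Lengths are in m, angles in rad, forces in N, time in s.
With the tool pointing down it reaches from about 0.225 to 0.875 m from the base axis. Payload 3.4 kg.
Tool frame: the origin (TCP) lies on the centre line of the jaws, within the pads' length; the fingertips stand 14 mm ahead of it and the grasp point (between the pads) lies 5 mm behind it; z points along the fingers, y is the line along which they close (so a half turn about z gives the same grasp; the last joint's range is limited). The gripper opens to 85 mm and grips with 20 to 120 N. Pads are 22 mm wide; open, the fingers measure 114 mm over their backs; the gripper's body (76 mm by 85 mm) begins 54 mm behind the grasp point. The pads swing forward as they close: fully open they stand 13 mm farther back than shut.
Start: joints at [0.998, 0.276, 1.505, -0, 1.361, -0.121], TCP at [0.251, 0.517, 0.245] pointing down, gripper open.
Joint ranges: [-2.89, 2.89], [-0.75, 2.08], [0.22, 2.7], [-1.18, 4.32], [0.11, 2.71], [-2.7, 2.7]. Speed limits (rad/s): [2.57, 2.57, 3.14, 3.14, 3.14, 3.14].

### API

Orientations are given as a unit quaternion [w, x, y, z].
In Python, from rig import manip, eyes gives the robot as it stands.
- The arm moves only by the shell command python3 -m creep 'ROWS' [FORCE]. ROWS is JSON, a list of rows, each a list of 5 numbers: the opening, from 0 (shut) to 1 (fully open), then the shift along the tool's x, y, z normalised to -1 to 1, where 1 is 0.5 m, then the turn about the tool's z normalised to -1 to 1, where 1 is 360 degrees. In form: [[fingers, dx, dy, dz, spin], ...]. A call has 1 to 10 rows; each row is the pose to reach, as a shift and turn from the pose commanded when the call began, along the tool's axes at that moment, turning the shorter way round; what a row does not reach only later rows make up. A row lasts 1/10 s, in which the tool goes at most 50 mm and 8.59 degrees, less where a joint would pass 70% of its speed; a pose out of reach is approached as far as the arm can. A call with a number of a shift or a turn outside -1 to 1 is refused whole. A call with a gripper value outside its range is refused whole. The fingers move at their own pace and stop on an object; FORCE is the grip in N (left out, the last holds). Time passes only in rows, so rows that repeat a pose let the fingers close. It gives the time, the measured TCP pose, the force, the opening and the grip force at its end, in the units of the state.
- manip.get_state(): the state, without advancing time (a new reading comes with each control period).
- eyes.get_image(name): name is "scene" or "top" or "wrist"; returns a dict with "frame" (384x512x3 uint8, red, green, blue), "fx", "fy", "cx", "cy" (pixels), "R" (3x3) and "t" (3): a world point X has camera coordinates R X + t. Camera axes: x right, y down, z forward; pixel columns grow to the right and rows downward; lengths in m; the calibration is good to about 2 mm. The wrist camera is an equidistant fisheye: a pixel r from the principal point sees the ray r / f radians off the axis. A picture is of the moment at which its call begins. There is no depth.
- manip.sign_off(): hands the job in; it is judged then, once.
Trained networks look in the newest picture that a camera, given by its name, has taken for a name from the list of things; names that differ only in an ending like _2 or _b are one class to them, and where a whole thing is asked for, a point or a joint stands for the part that bears it (a point fixed in the world has none). Each returns a list of dicts, best first, with "confidence" (0 to 1); they miss things now and then, are a little off and sometimes report something else, mostly with a low value. They report only what shows in the picture. A call takes as long as a camera call. They do not tell look-alikes from the thing itself.
- eyes.regions_of(camera, label): "mask" (384x512 bool, what is visible of it) and "bbox" ([left, top, right, bottom] in pixels, round what is visible of it).
- eyes.place_of(camera, label): "centre" ([column, row] in pixels: a listed point, or the origin of a listed thing).
The state is a dict: "clock": time; "qpos": joint angles; "qd": joint speeds; "effort": joint torques, N m; "position": TCP position; "ee_rot": TCP orientation; "contact_force": force on the tool from outside, world axes, zero at the start; "moment": the same for the moment, N m; "width": finger opening in m; "gripper_force": force on a finger pad.
Only numpy, scipy, OpenCV 4.12 (cv2) and the standard library are available. Lean on these libraries where they do the work, as an engineer would, in place of code of your own. Each camera call takes 0.05 s, during which the arm holds its last target. There are 200 camera calls.

### The job

The white-capped vial has been read: stand it back, cap up, in the rack well marked by the blue collar and let go of it. Then take the red-capped vial out of the rack and hold it in the air for the code reader, cap away from the reader: its underside centred in front of and square to the tilted round window, about 4 cm off it. Finish still holding it there, without having touched the reader or disturbed anything else.

Things in the scene. Friction and masses are not known exactly. Their poses are not given: they have to be found in the camera images.
- vial_white: Small glass sample vial with a white screw cap, upright cylinder 61 mm tall; solid diameter 18.4 mm all the way up (the cap looks 20 mm wide), about 23 g. Starts standing on the desk. Origin: centre of its underside; z points to the cap.
- vial_red: The same kind of vial (61 mm tall, solid diameter 18.4 mm) with a red cap, standing in a well of the rack. Origin: centre of its underside; z points to the cap.
- vial_black_1: The same kind of vial with a black cap, standing in another well of the rack, to be left there. Origin: centre of its underside; z up.
- vial_black_2: A second black-capped vial of the same kind, also in the rack, to be left there. Origin: centre of its underside; z up.
- rack: Grey vial rack fixed to the desk: block 56 (x) x 180 (y) x 36 mm (z), with four round wells in a row along its y axis at y = -63, -21, 21 and 63 mm, each 22 mm wide and 28 mm deep, so that vials stand 8 mm above the desk and rise 33 mm above the rack's top. Three wells hold vials, the fourth is free and has the collar. Which is which varies. Origin: centre of its underside.
- collar: Flat blue plastic ring fixed on the rack's top round the mouth of the free well: 33 mm outer and 23.6 mm inner diameter, 3 mm high. Origin: centre of its underside, 36 mm above the desk, on the well's axis; z up.
- reader: Code reader, fixed to the desk (position and yaw vary): black foot plate 110 (x) x 100 (y) x 10 mm with two grey cheeks and a white head between them; about 86 mm high in all, 105 mm wide. Origin: centre of its underside; z up, its -x side faces roughly to the robot.
- reader_head: White head of the reader, 74 x 76 x 34 mm, leaning 35 degrees: its round black window (60 mm wide, ring of small yellow lamps, green glass in the middle) looks up and towards the reader's -x side. Origin: centre of the window's outer face, 66 mm above the desk; z points straight out of the window; y is level.
- usb: Orange USB stick, 18 x 51 x 8 mm, bystander lying loose on the desk. Origin: centre of its underside.
- dropper: Small dropper bottle with a black top, 39 x 28 x 104 mm, loose bystander. Origin: centre of its underside.
- jar: Specimen jar with black lid, 64 x 61 x 86 mm, loose bystander. Origin: centre of its underside.
- dish: Petri dish with green content, 64 mm wide, 15 mm high, loose bystander. Origin: centre of its underside.
Not all that is in view belongs to the job. What is shaped like the vial_white but purple or yellow is not meant.

How it is judged:
By the outcome, as a careful person would: the job done as asked, in the order asked, and still so for the second after the job is handed in, while the arm keeps its last pose, push and grip.
It also fails if it takes over 50 s, if anything falls off the work surface, if the arm or the gripper's body presses on something with over 40 N, if the wrist force passes 120 N, or if a joint passes its speed limit or range.

## Working session

There is one attempt and no reset: what is moved stays moved. The work goes in short steps, Python scripts to look and compute and a shell command to move; the robot and the scene stay as the last step left them, time stands still between calls to the robot, and variables do not carry over. Pictures are saved under pics/ and viewed, at most 10 in all, crops included, and the job is handed in when it is done.

```bash
ls; mkdir -p pics
python3 - <<'E'
from rig import manip, eyes
import cv2,numpy as np
s=manip.get_state(); print({k:np.round(v,3).tolist() for k,v in s.items()})
ims=[]
for n in ("scene","top"):
    d=eyes.get_image(n); cv2.imwrite(f"pics/{n}0.png",d["frame"][...,::-1])
    print(n,d["fx"],d["cx"],d["cy"],np.round(-d["R"].T@d["t"],3),np.round(d["R"],3).tolist())
    for l in ("vial_white","vial_red","vial_black_1","collar","rack","reader","reader_head","usb","dropper","jar","dish"):
        p=eyes.place_of(n,l); r=eyes.regions_of(n,l)
        print(l,[(np.round(q["centre"]).tolist(),round(q["confidence"],2)) for q in p][:5],[(np.round(q["bbox"]).tolist(),round(q["confidence"],2)) for q in r][:5])
E
```

```text
pics
{'clock': 0.0, 'qpos': [0.998, 0.277, 1.506, -0.0, 1.361, -0.121], 'qd': [-0.002, -0.001, -0.001, 0.001, -0.001, 0.001], 'effort': [-0.001, -41.678, -24.581, -0.001, 0.011, 0.0], 'position': [0.251, 0.517, 0.244], 'ee_rot': [-0.0, 0.224, 0.975, -0.001], 'contact_force': [0.506, 0.033, -0.598], 'moment': [0.036, 0.009, 0.006], 'gripper_force': 0.0, 'width': 0.085}
scene 398.8611256018175 250.00372716742066 195.1721503479711 [ 0.114 -0.697  0.637] [[0.859, -0.512, 0.021], [-0.264, -0.478, -0.838], [0.439, 0.714, -0.545]]
vial_white [([236.0, 266.0], 0.73), ([212.0, 225.0], 0.69), ([214.0, 283.0], 0.66), ([193.0, 272.0], 0.45)] [([235.0, 243.0, 247.0, 269.0], 0.72), ([210.0, 207.0, 216.0, 230.0], 0.57), ([210.0, 259.0, 217.0, 289.0], 0.56), ([189.0, 250.0, 202.0, 279.0], 0.44), ([180.0, 172.0, 187.0, 183.0], 0.4)]
vial_red [([206.0, 202.0], 0.51)] []
vial_black_1 [] [([185.0, 234.0, 194.0, 248.0], 0.63), ([179.0, 173.0, 190.0, 180.0], 0.5)]
collar [([195.0, 189.0], 0.4)] [([203.0, 190.0, 199.0, 188.0], 0.57)]
rack [([189.0, 198.0], 0.93), ([288.0, 187.0], 0.17)] [([162.0, 177.0, 22
[... 945 characters left out ...]
, 191.0, 236.0], 0.43), ([195.0, 225.0, 207.0, 231.0], 0.37)]
collar [] [([209.0, 217.0, 216.0, 230.0], 0.41)]
rack [([210.0, 227.0], 0.88)] [([178.0, 214.0, 240.0, 245.0], 0.64)]
reader [([264.0, 185.0], 0.64), ([192.0, 232.0], 0.38)] [([199.0, 227.0, 205.0, 230.0], 0.39)]
reader_head [([264.0, 181.0], 0.64)] [([250.0, 168.0, 274.0, 195.0], 0.93)]
usb [([265.0, 253.0], 0.51)] [([258.0, 251.0, 271.0, 252.0], 0.54)]
dropper [([239.0, 142.0], 0.4)] [([234.0, 134.0, 240.0, 140.0], 0.63)]
jar [([168.0, 170.0], 0.69)] [([186.0, 231.0, 190.0, 233.0], 0.7), ([157.0, 157.0, 178.0, 179.0], 0.65)]
dish [([358.0, 185.0], 0.5)] [([353.0, 178.0, 369.0, 196.0], 0.51), ([184.0, 230.0, 192.0, 234.0], 0.28)]
```

Run:
```python
import cv2,numpy as np
a=cv2.imread("pics/scene0.png")[130:310,140:380]; b=cv2.imread("pics/top0.png")[120:300,140:380]
cv2.imwrite("pics/both.png",cv2.resize(np.vstack([a,b])[:, :],None,fx=1.65*1,fy=1.65,interpolation=cv2.INTER_CUBIC))
cv2.imwrite("pics/a.png",cv2.resize(a,None,fx=3.3,fy=3.3,interpolation=cv2.INTER_CUBIC))
cv2.imwrite("pics/b.png",cv2.resize(b,None,fx=3.3,fy=3.3,interpolation=cv2.INTER_CUBIC))
```

```text
(no output)
```

View pics/a.png

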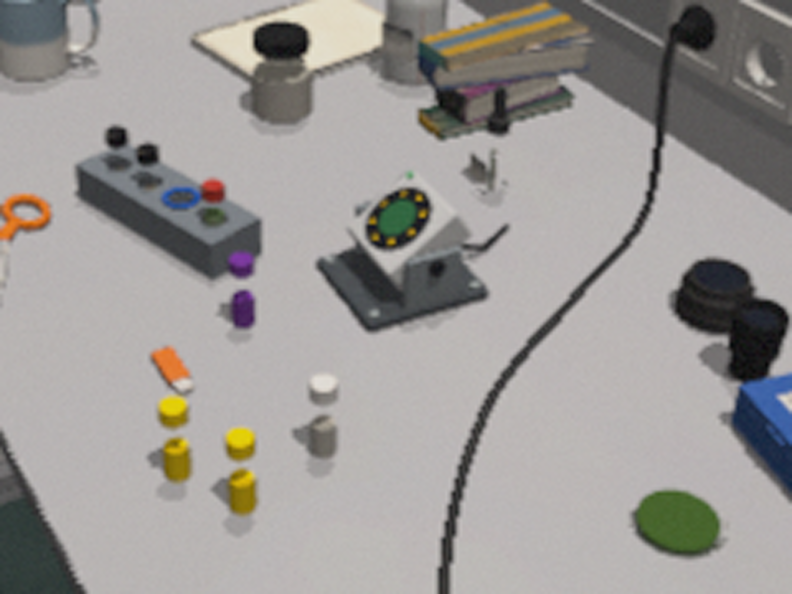

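View pics/b.png

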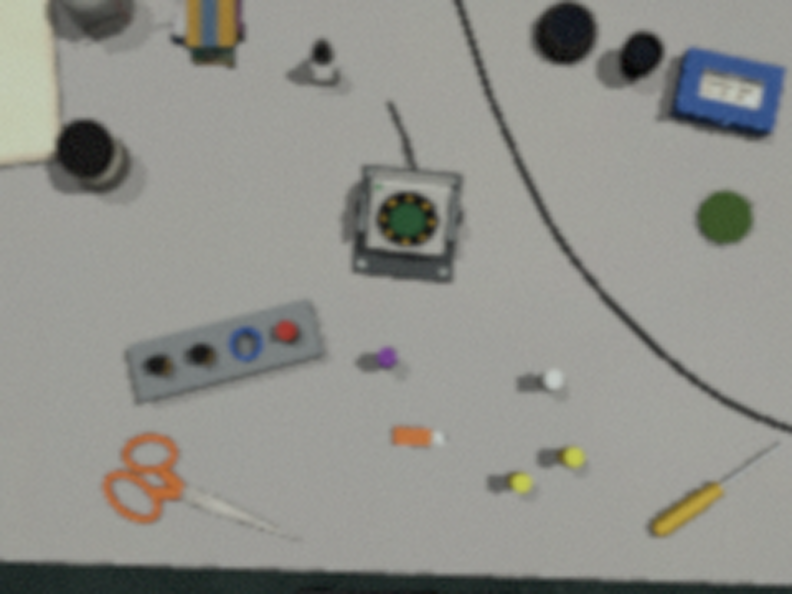

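The scene view shows the white-capped vial with its cap at about (238,247) and base at (238,267). Things that could be taken for it: purple (213,217), yellow (192,263), yellow (213,273), and the black and red vials in the rack at (175,172), (185,177), (204,188). In the top view, white is at (308,235), red at (227,220) and the collar at (214,224). The reader window is at (263,186) and faces the robot. The tool can't tilt, so I'll turn the vial within the grip by pushing it against the rack's edge.

```bash
cat > h.py <<'E'
import cv2,numpy as np
from rig import manip, eyes
def ray(d,p):
    p=np.asarray(p,float); x=(p[0]-d["cx"])/d["fx"]; y=(p[1]-d["cy"])/d["fy"]
    if d.get("fish"):
        r=np.hypot(x,y); v=np.array([x/r*np.sin(r),y/r*np.sin(r),np.cos(r)]) if r>1e-9 else np.array([0,0,1.])
    else: v=np.array([x,y,1.])
    R=np.asarray(d["R"]); return -R.T@np.asarray(d["t"]), R.T@v
def atz(d,p,z):
    c,v=ray(d,p); return (c+v*(z-c[2])/v[2])
def proj(d,X):
    c=np.asarray(d["R"])@np.asarray(X,float)+np.asarray(d["t"])
    if d.get("fish"):
        r=np.hypot(c[0],c[1]); th=np.arctan2(r,c[2]); c=np.array([c[0]/r*th,c[1]/r*th,1]) if r>1e-9 else np.array([0,0,1.])
    return np.array([d["fx"]*c[0]/c[2]+d["cx"],d["fy"]*c[1]/c[2]+d["cy"]])
def get(n):
    d=dict(eyes.get_image(n)); d["fish"]=n=="wrist"; return d
def tri(d1,p1,d2,p2):
    (a,u),(b,v)=ray(d1,p1),ray(d2,p2); u=u/np.linalg.norm(u); v=v/np.linalg.norm(v)
    s=np.linalg.lstsq(np.c_[u,-v],b-a,rcond=None)[0]; A=a+u*s[0];B=b+v*s[1]
    return (A+B)/2, np.linalg.norm(A-B)
def blob(d,lo,hi,box):
    "HSV range, box l,t,r,b -> centroid,area,bbox of largest"
    h=cv2.cvtColor(d["frame"],cv2.COLOR_RGB2HSV); m=cv2.inRange(h,np.array(lo),np.array(hi))
    if lo[0]<0: m=cv2.inRange(h,np.array([180+lo[0],lo[1],lo[2]]),np.array([180,*hi[1:]]))|cv2.inRange(h,np.array([0,*lo[1:]]),np.array(hi))
    k=np.zeros_like(m); k[box[1]:box[3],box[0]:box[2]]=1; m*=k
    n,l,st,c=cv2.connectedComponentsWithStats(m)
    if n<2: return None
    i=1+np.argmax(st[1:,4]); return c[i].round(1),int(st[i,4]),st[i,:4].tolist()
def tool():
    from scipy.spatial.transform import Rotation as Ro
    s=manip.get_state(); q=s["ee_rot"]; return np.array(s["position"]),Ro.from_quat([q[1],q[2],q[3],q[0]]).as_matrix(),s
E
python3 - <<'E'
from h import *
s=get("scene");t=get("top")
np.set_printoptions(precision=4,suppress=True)
W=([0,0,165],[180,60,255])
for nm,rng,bs,bt,z in (("white",W,(228,235,250,254),(300,228,316,243),.061),
  ("red",([-10,100,60],[10,255,255]),(195,180,215,196),(220,210,236,228),.066),
  ("collar",([100,110,40],[130,255,255]),(185,182,205,198),(205,215,224,232),.039),
  ("green",([50,60,30],[90,255,255]),(250,185,275,208),(253,178,273,196),.066)):
    a=blob(s,*rng,bs);b=blob(t,*rng,bt);print(nm,a,b)
    if a and b: print("  scene",atz(s,a[0],z),"top",atz(t,b[0],z),"tri",*tri(s,a[0],t,b[0]))
for p in ((157,365),(203,354)): print("blk",atz(t,(140+p[0]/3.3,120+p[1]/3.3),.069))
for p in ((128,350),(307,301),(325,357),(137,402)): print("rackcorner",atz(t,(140+p[0]/3.3,120+p[1]/3.3),.036))
for p in ((353,270),(452,281)): print("foot",atz(t,(140+p[0]/3.3,120+p[1]/3.3),.01))
P,R,st=tool(); print(P,R)
d=get("wrist"); print(d["fx"],d["cx"],d["cy"],-d["R"].T@d["t"]); 
cv2.imwrite("pics/w0.png",cv2.resize(d["frame"][...,::-1],None,fx=1.5,fy=1.5))
E
```

```text
white (array([238.6, 243.4]), 378, [228, 235, 22, 19]) (array([307.5, 233.8]), 32, [305, 231, 6, 7])
  scene [ 0.4543 -0.1004  0.061 ] top [ 0.4484 -0.1057  0.061 ] tri [ 0.4495 -0.1057  0.0666] 0.002983980430199662
red (array([204.1, 187.4]), 38, [201, 184, 7, 7]) (array([226.4, 219.8]), 28, [224, 217, 6, 6])
  scene [0.4849 0.1429 0.066 ] top [0.4844 0.1473 0.066 ] tri [0.4856 0.1471 0.0634] 0.0020635646423250676
collar (array([194.5, 189.6]), 37, [189, 187, 12, 6]) (array([214.3, 223.4]), 33, [210, 219, 9, 10])
  scene [0.474  0.1851 0.039 ] top [0.4738 0.1873 0.039 ] tri [0.4744 0.1872 0.0377] 0.0010128935150462246
green (array([260. , 195.4]), 110, [254, 190, 13, 12]) (array([263. , 186.3]), 98, [257, 181, 13, 12])
  scene [0.5959 0.0365 0.066 ] top [0.5929 0.0362 0.066 ] tri [0.5939 0.0356 0.067 ] 0.002433891645259796
blk [0.4474 0.266  0.069 ]
blk [0.4589 0.2233 0.069 ]
rackcorner [0.4624 0.3001 0.036 ]
rackcorner [0.5145 0.1294 0.036 ]
rackcorner [0.461  0.1102 0.036 ]
rackcorner [0.413  0.2888 0.036 ]
foot [0.5488 0.0866 0.01  ]
foot [ 0.5406 -0.0114  0.01  ]
[0.2511 0.5173 0.2453] [[-0.8997  0.4366  0.0001]
 [ 0.4366  0.8997  0.0001]
 [-0.      0.0001 -1.    ]]
297.3186396354542 256.7473113089755 192.5868415739979 [0.1781 0.552  0.3735]
```

View pics/w0.png

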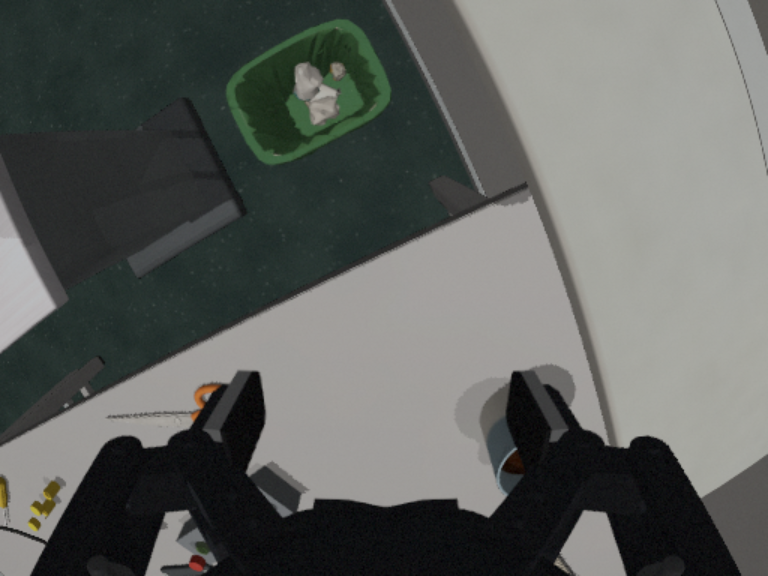

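The wrist view shows open desk, a mug and part of the rack, with the yellow vials at the far left, so the white vial isn't visible from here. I'll move above it with the fingers set to close along the rack's x axis.

```bash
python3 -m creep '[[0.5,-0.902,-0.947,0.1,0.132],[0.5,-0.902,-0.947,0.1,0.132],[0.5,-0.902,-0.947,0.1,0.132],[0.5,-0.902,-0.947,0.1,0.132],[0.5,-0.902,-0.947,0.1,0.132],[0.5,-0.902,-0.947,0.1,0.132],[0.5,-0.902,-0.947,0.1,0.132],[0.5,-0.902,-0.947,0.1,0.132],[0.5,-0.902,-0.947,0.1,0.132],[0.5,-0.902,-0.947,0.1,0.132]]' 30
python3 - <<'E'
from h import *
P,R,s=tool(); print(P.round(4),R.round(3).tolist(),s["qpos"],s["width"])
t=np.array([.450,-.106,.16]); print("next",(R.T@(t-P))/.5)
E
```

```text
clock: 3.45
position: [0.4031, 0.0405, 0.2075]
ee_rot: [0.001, 0.598, 0.802, 0.001]
contact_force: [0.6, -0.3, -0.8]
width: 0.0424
gripper_force: 0.0
[0.4031 0.0405 0.2075] [[-0.286, 0.958, 0.002], [0.958, 0.286, 0.0], [-0.0, 0.002, -1.0]] [-7.23028044e-02  4.36717616e-02  1.89532523e+00  3.38155916e-04
  1.20107597e+00 -3.61983093e-01] 0.04242108109838774
next [-0.30752763  0.00601885  0.09504142]
```

```bash
python3 -m creep '[[0.5,-0.308,0.006,0.095,0],[0.5,-0.308,0.006,0.095,0],[0.5,-0.308,0.006,0.095,0],[0.5,-0.308,0.006,0.095,0],[0.5,-0.308,0.006,0.095,0]]'
python3 - <<'E'
from h import *
P,R,s=tool(); print(P.round(4),R.round(3).tolist())
d=get("wrist"); 
print("white cap pred",proj(d,[.45,-.1057,.061]),"collar",proj(d,[.474,.187,.039]))
f=cv2.resize(d["frame"][...,::-1],None,fx=1.5,fy=1.5); cv2.imwrite("pics/w1.png",f)
np.savez("w1.npz",**{k:d[k] for k in d})
E
```

```text
clock: 3.95
position: [0.4498, -0.1057, 0.159]
ee_rot: [-0.001, 0.599, 0.801, -0.0]
contact_force: [-0.4, 0.9, 0.7]
width: 0.0426
gripper_force: 0.0
[ 0.4498 -0.1057  0.159 ] [[-0.282, 0.959, -0.001], [0.959, 0.282, 0.001], [0.001, -0.001, -1.0]]
white cap pred [257.31663397 198.74146719] collar [370.15927086 -87.93502911]
```

View pics/w1.png

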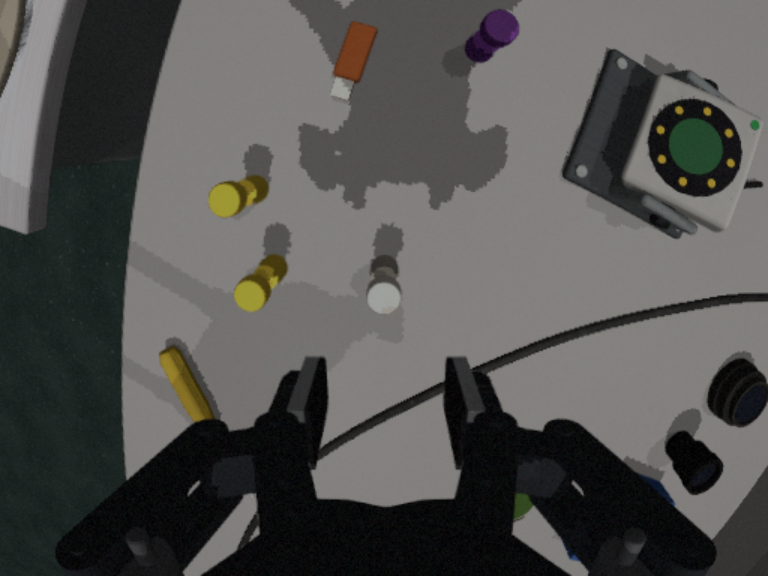

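The close view confirms the choice: the white cap is at (384,296) in the enlarged picture, clear of the yellow ones at (225,200) and (252,295) and the purple one at (500,27). The reader window is at (695,147).

Run:
```python
from h import *
d=dict(np.load("w1.npz")); d["fish"]=True; np.set_printoptions(precision=4,suppress=True)
b=blob(d,[0,0,150],[180,50,255],(244,180,272,212)); g=blob(d,[60,60,20],[90,255,255],(440,75,490,120))
print(b,g); X=atz(d,b[0],.061); P,R,s=tool(); t=np.array([X[0],X[1],.049]); print(X,"move",(R.T@(t-P))/.5)
print("win",atz(d,g[0],.066))
```

```text
(array([255.4, 198.5]), 333, [245, 189, 22, 20]) (array([463.4,  97.2]), 1085, [445, 78, 37, 39])
[ 0.4485 -0.1059  0.061 ] move [-0.0033 -0.0024  0.2208]
win [0.5951 0.035  0.066 ]
```

```bash
python3 -m creep '[[0.5,0,-0.0025,0.08,0],[0.5,0,-0.0025,0.15,0],[0.5,0,-0.0025,0.2,0],[0.5,0,-0.0025,0.22,0],[0.5,0,-0.0025,0.22,0],[0,0,-0.0025,0.22,0],[0,0,-0.0025,0.22,0],[0,0,-0.0025,0.22,0],[0,0,-0.0025,0.22,0],[0,0,-0.0025,0.22,0]]' 30
python3 -m creep '[[0,0,0,-0.06,0],[0,0,0,-0.14,0],[0,0,0,-0.22,0],[0,0,0,-0.24,0],[0,0,0,-0.24,0]]'
python3 - <<'E'
from h import *
P,R,s=tool(); np.set_printoptions(precision=4,suppress=True); print(P,R,s["width"],s["gripper_force"])
# above rack, ~9 cm behind well along -tool x not needed: go over collar
t=np.array([.474,.187,.17]); print((R.T@(t-P))/.5)
E
```

```text
clock: 5.0
position: [0.4497, -0.1049, 0.0511]
ee_rot: [0.001, 0.598, 0.802, 0.001]
contact_force: [0.5, 1.2, 7.5]
width: 0.0169
gripper_force: 29.8
clock: 5.5
position: [0.4495, -0.1052, 0.1716]
ee_rot: [0.002, 0.598, 0.802, 0.001]
contact_force: [0.1, 0.5, -0.7]
width: 0.017
gripper_force: 29.4
[ 0.4495 -0.1052  0.1716] [[-0.2854  0.9584  0.0046]
 [ 0.9584  0.2854 -0.0019]
 [-0.0031  0.0039 -1.    ]] 0.0169737524055527 29.437294900417328
[0.5461 0.2137 0.0024]
```

```bash
python3 -m creep '[[0,0.09,0.035,0,0],[0,0.18,0.07,0,0],[0,0.27,0.105,0,0],[0,0.36,0.14,0,0],[0,0.44,0.175,0,0],[0,0.51,0.20,0,0],[0,0.546,0.214,0,0],[0,0.546,0.214,0,0],[0,0.546,0.214,0,0]]'
python3 - <<'E'
from h import *
np.set_printoptions(precision=4,suppress=True)
P,R,s=tool(); print(P)
d=get("wrist"); np.savez("w2.npz",**d)
for n,X in (("red",[.485,.147,.069]),("collar",[.474,.187,.039]),("b",[.459,.223,.069]),("b2",[.447,.266,.069])): print(n,proj(d,X)*1.5)
cv2.imwrite("pics/w2.png",cv2.resize(d["frame"][...,::-1],None,fx=1.5,fy=1.5))
E
```

```text
clock: 6.4
position: [0.4718, 0.1871, 0.168]
ee_rot: [-0.001, 0.597, 0.802, -0.002]
contact_force: [0.2, 0.2, 0.8]
width: 0.0172
gripper_force: 29.4
[0.4718 0.1871 0.168 ]
red [388.0171 366.0428]
collar [389.5367 281.5894]
b [382.2082 227.4781]
b2 [383.7182 140.7665]
```

View pics/w2.png

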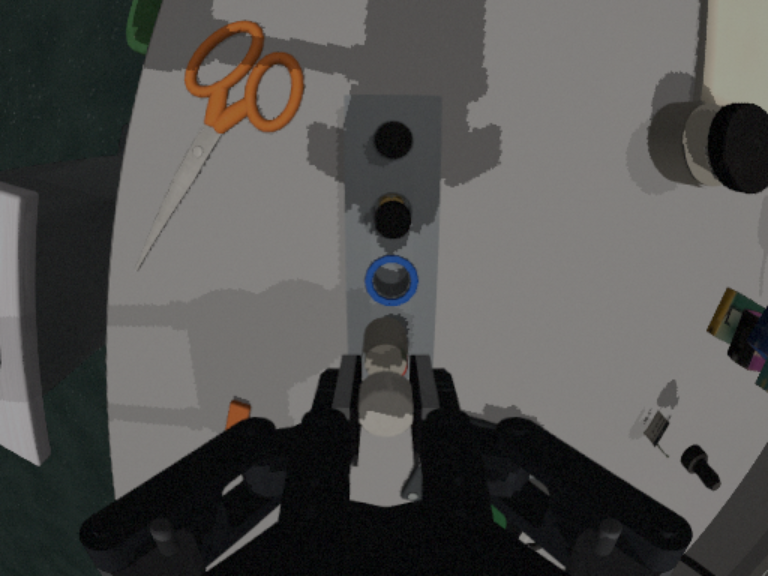

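The wrist view shows the white vial held at (386,395), the collar below it at (391,280), and the black caps at (393,140) and (392,218). The rack lies parallel to the tool's x axis.

Run:
```python
from h import *
np.set_printoptions(precision=4,suppress=True)
d=dict(np.load("w2.npz")); d["fish"]=True; P,R,s=tool()
c=blob(d,[100,120,60],[130,255,255],(235,160,285,210)); h=cv2.cvtColor(d["frame"],cv2.COLOR_RGB2HSV)
m=(cv2.inRange(h,np.array([100,120,60]),np.array([130,255,255]))>0); m[:160]=0;m[210:]=0;m[:,:235]=0;m[:,285:]=0
ys,xs=np.nonzero(m); e=cv2.fitEllipse(cv2.convexHull(np.c_[xs,ys].astype(np.float32))); print("collar",c,e)
C=atz(d,e[0],.039); print("collar",C)
for p in ((393,140),(392,218)): print("black",atz(d,np.array(p)/1.5,.069))
for e1 in (((346,300),(345,110)),((437,300),(442,110))): 
    a,b=[atz(d,np.array(p)/1.5,.036) for p in e1]; print("edge",a,b,np.degrees(np.arctan2(-(b-a)[0],(b-a)[1])))
# held vial: bottom/top predicted, tool xy +-; 
b0=P[2]+.005-.056
for z in (b0,b0+.061): print("held pred",z,proj(d,[P[0],P[1],z])*1.5)
print("tool yaw x", np.degrees(np.arctan2(R[1,0],R[0,0])))
v=np.array([C[0],C[1],P[2]]); print("to collar",R.T@(v-P)/.5)
cv2.imwrite("pics/w2c.png",cv2.resize(d["frame"][170:310,200:320][...,::-1],None,fx=4,fy=4,interpolation=cv2.INTER_CUBIC))
```

```text
collar (array([260.6, 186.7]), 457, [243, 170, 36, 34]) ((260.5953063964844, 186.73452758789062), (33.89788055419922, 34.905601501464844), 90.30890655517578)
collar [0.4745 0.1881 0.039 ]
black [0.4513 0.2677 0.069 ]
black [0.4624 0.2292 0.069 ]
edge [0.4518 0.1668 0.036 ] [0.4203 0.2774 0.036 ] 15.917032140873062
edge [0.5061 0.1831 0.036 ] [0.4734 0.2936 0.036 ] 16.50389417357393
held pred 0.11733635934909797 [386.121  334.9829]
held pred 0.17833635934909797 [385.874  413.9601]
tool yaw x 106.59261230245552
to collar [ 0.0016  0.0056 -0.    ]
```

View pics/w2c.png

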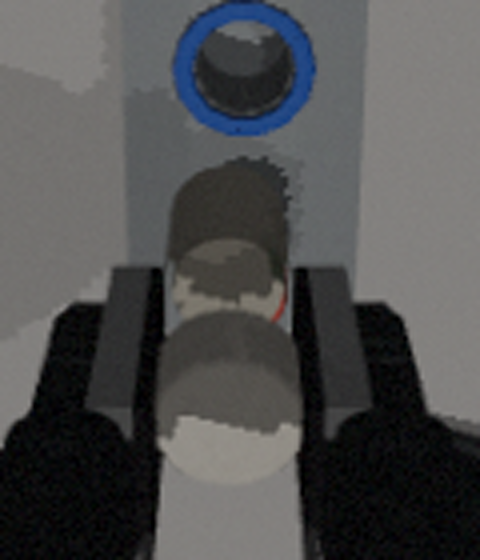

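```bash
python3 -m creep '[[0,0.0016,0.0056,0.05,0],[0,0.0016,0.0056,0.10,0],[0,0.0016,0.0056,0.135,0],[0,0.0016,0.0056,0.135,0],[0,0.0016,0.0056,0.135,0],[0,0.0016,0.0056,0.135,0]]'
python3 - <<'E'
from h import *
np.set_printoptions(precision=4,suppress=True)
d=get("wrist"); P,R,s=tool(); print(P)
h=cv2.cvtColor(d["frame"],cv2.COLOR_RGB2HSV)
m=(cv2.inRange(h,np.array([100,120,40]),np.array([130,255,255]))>0); m[:120]=0;m[330:]=0;m[:,:200]=0;m[:,320:]=0
ys,xs=np.nonzero(m); print(len(xs),xs.min(),xs.max(),ys.min(),ys.max())
C=[.4745,.1881,.039]; print("collar pred",proj(d,C)); b0=P[2]+.005-.056
print("held pred bottom",proj(d,[P[0],P[1],b0]),"top",proj(d,[P[0],P[1],b0+.061]),b0)
ring=np.array([proj(d,[C[0]+.0165*np.cos(a),C[1]+.0165*np.sin(a),.039]) for a in np.linspace(0,6.28,60)]); print(ring.min(0),ring.max(0))
rv=np.array([proj(d,[P[0]+.0092*np.cos(a),P[1]+.0092*np.sin(a),b0]) for a in np.linspace(0,6.28,60)])
f=d["frame"][...,::-1].copy()
f=cv2.resize(f,None,fx=4,fy=4,interpolation=cv2.INTER_CUBIC)
for r,c in((ring,(0,255,255)),(rv,(0,255,0))): cv2.polylines(f,[((r+.5)*4).astype(np.int32)],True,c,1)
cv2.imwrite("pics/w3.png",f[150*4:290*4,200*4:320*4])
E
```

```text
clock: 7.05
position: [0.4764, 0.1887, 0.1032]
ee_rot: [0.001, 0.598, 0.801, 0.001]
contact_force: [-0.4, -0.2, 0.0]
width: 0.0168
gripper_force: 29.5
[0.4764 0.1889 0.1033]
552 232 277 193 231
collar pred [254.0235 214.6671]
held pred bottom [257.011  222.1947] top [257.4307 274.4411] 0.0523157829328219
[230.5199 192.3401] [277.5486 235.7009]
```

View pics/w3.png

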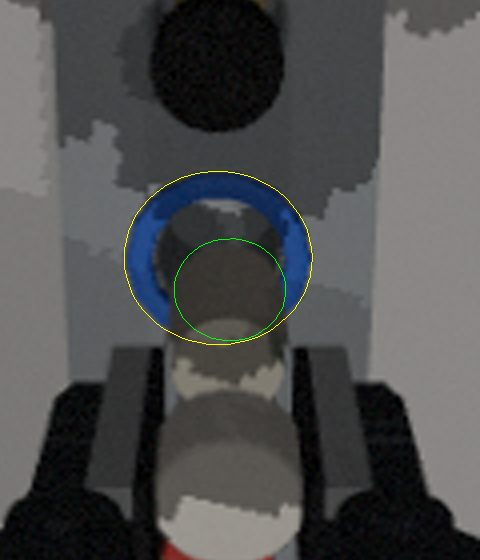

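The overlay shows the vial about 1.7 mm too far along the tool's +y relative to the collar. I'll correct that, then insert in steps.

```bash
python3 -m creep '[[0,-0.0005,-0.0035,0.0,0],[0,-0.0005,-0.0035,0.0,0],[0,-0.0005,-0.0035,0.015,0],[0,-0.0005,-0.0035,0.03,0],[0,-0.0005,-0.0035,0.04,0],[0,-0.0005,-0.0035,0.05,0],[0,-0.0005,-0.0035,0.05,0]]'
python3 - <<'E'
from h import *
P,R,s=tool(); print(P.round(4),R.T.round(3)[0],np.round(s["contact_force"],2),np.round(s["moment"],3))
E
```

```text
clock: 7.8
position: [0.4733, 0.1882, 0.0761]
ee_rot: [-0.001, 0.598, 0.802, -0.001]
contact_force: [-0.2, -0.6, -0.2]
width: 0.0177
gripper_force: 29.5
[0.4733 0.1882 0.0761] [-0.286  0.958  0.   ] [-0.16 -0.6  -0.18] [ 0.031 -0.     0.028]
```

```bash
python3 -m creep '[[0,0,0,0.015,0],[0,0,0,0.026,0],[0,0,0,0.032,0],[0,0,0,0.032,0],[0,0,0,0.032,0]]'
python3 -c "
from h import *
P,R,s=tool(); print(P.round(4),np.round(s['contact_force'],2))"
```

```text
clock: 8.3
position: [0.4739, 0.1884, 0.0612]
ee_rot: [-0.0, 0.598, 0.802, 0.0]
contact_force: [-0.5, -0.9, 0.2]
width: 0.0171
gripper_force: 29.5
[0.4739 0.1884 0.0612] [-0.48 -0.95  0.2 ]
```

```bash
python3 -m creep '[[0,0,0,0.003,0],[0,0,0,0.003,0],[0.25,0,0,0.003,0],[0.4,0,0,0.003,0],[0.4,0,0,0.003,0],[0.4,0,0,0.003,0],[0.4,0,0,-0.06,0],[0.4,0,0,-0.14,0],[0.4,0,0,-0.2,0],[0.4,0,0,-0.2,0]]'
python3 - <<'E'
from h import *
np.set_printoptions(precision=4,suppress=True)
import time
P,R,s=tool(); d=get("wrist"); P2,_,_=tool(); print(P,P2)
print("white exp",proj(d,[.4745,.1881,.069]),"red exp",proj(d,[.4857,.1475,.069]))
np.savez("w4.npz",**d)
cv2.imwrite("pics/w4.png",cv2.resize(d["frame"][80:330,140:380][...,::-1],None,fx=2.4,fy=2.4,interpolation=cv2.INTER_CUBIC))
E
```

```text
clock: 9.3
position: [0.4769, 0.1892, 0.1656]
ee_rot: [0.003, 0.598, 0.802, 0.004]
contact_force: [1.1, 0.2, -0.4]
width: 0.034
gripper_force: 0.0
[0.4769 0.1892 0.1656] [0.4753 0.1888 0.1633]
white exp [252.5092 199.4606] red exp [251.7991 245.6538]
```

View pics/w4.png

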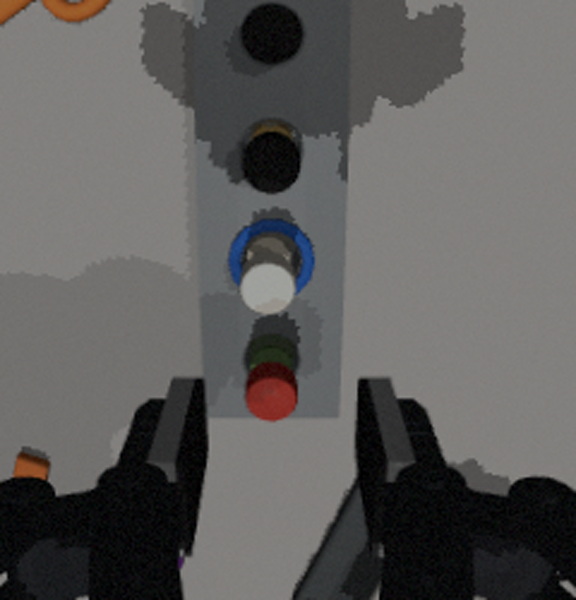

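White is standing inside the blue collar, cap up at (268,288), and red is next at (271,393). Now I'll grasp red and lift it.

```bash
python3 -m creep '[[0.4,-0.084,0.0005,0.0,0],[0.4,-0.084,0.0005,0.0,0],[0.4,-0.084,0.0005,0.08,0],[0.4,-0.084,0.0005,0.15,0],[0.4,-0.084,0.0005,0.19,0],[0.4,-0.084,0.0005,0.206,0],[0.4,-0.084,0.0005,0.206,0],[0,-0.084,0.0005,0.206,0],[0,-0.084,0.0005,0.206,0],[0,-0.084,0.0005,0.206,0]]' 30
python3 -m creep '[[0,0,0,0,0],[0,0,0,-0.02,0],[0,0,0,-0.04,0],[0,0,0,-0.06,0],[0,0,0,-0.08,0],[0,0,0,-0.08,0],[0,0,0,-0.08,0]]'
python3 - <<'E'
from h import *
np.set_printoptions(precision=4,suppress=True)
P,R,s=tool();print(P,s["qpos"]); d=get("wrist"); np.savez("w5.npz",**d)
end=np.array([.4745,.1881,.036])-.111*np.array([-.2805,.9598,0]); print("end edge mid pred",end, proj(d,end), "tool frame",R.T@(end-P))
cv2.imwrite("pics/w5.png",cv2.resize(d["frame"][80:330,140:380][...,::-1],None,fx=2.4,fy=2.4,interpolation=cv2.INTER_CUBIC))
E
```

```text
clock: 10.35
position: [0.4869, 0.1484, 0.0592]
ee_rot: [0.001, 0.598, 0.802, 0.001]
contact_force: [0.0, -1.2, -0.3]
width: 0.0174
gripper_force: 29.2
clock: 11.05
position: [0.4863, 0.1482, 0.0987]
ee_rot: [0.0, 0.598, 0.802, 0.0]
contact_force: [-0.7, 0.9, -0.8]
width: 0.0172
gripper_force: 29.3
[0.4863 0.1482 0.0987] [ 0.1589  0.3067  1.8652  0.0001  0.9688 -0.1308]
end edge mid pred [0.5056 0.0816 0.036 ] [256.3261 294.8324] tool frame [-0.0694 -0.0005  0.0627]
```

View pics/w5.png

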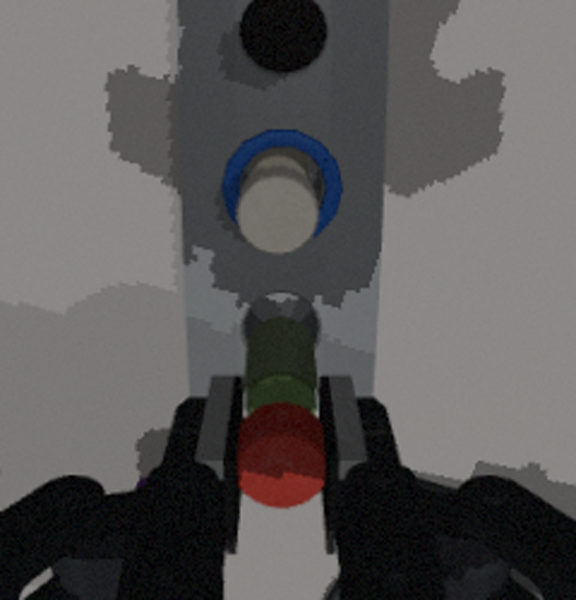

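Red is held and clear of its well, and white is undisturbed at (278,205). Next I'll move past the rack's end, lower the vial, and push its lower part against the end edge so it turns in the grip.

```bash
python3 -m creep '[[0,-0.04,0,0,0],[0,-0.08,0,0,0],[0,-0.09,0,0,0],[0,-0.09,0,0,0],[0,-0.09,0,0.02,0],[0,-0.09,0,0.044,0],[0,-0.09,0,0.044,0],[0,-0.09,0,0.044,0]]' 25
python3 -m creep '[[0,0.01,0,0,0],[0,0.02,0,0,0],[0,0.028,0,0,0],[0,0.036,0,0,0],[0,0.044,0,0,0]]'
python3 -m creep '[[0,0.007,0,0,0],[0,0.014,0,0,0],[0,0.021,0,0,0],[0,0.027,0,0,0],[0,0.027,0,0,0],[0,0.027,0,0,0]]'
python3 - <<'E'
from h import *
np.set_printoptions(precision=4,suppress=True)
P,R,s=tool();print(P,s["contact_force"],R[:,0]); d=get("wrist"); np.savez("w6.npz",**d)
cv2.imwrite("pics/w6.png",cv2.resize(d["frame"][80:330,140:380][...,::-1],None,fx=2.4,fy=2.4,interpolation=cv2.INTER_CUBIC))
E
```

```text
clock: 11.9
position: [0.4982, 0.1055, 0.0754]
ee_rot: [-0.001, 0.597, 0.802, -0.001]
contact_force: [0.2, -0.6, -0.2]
width: 0.017
gripper_force: 29.3
clock: 12.4
position: [0.4932, 0.1262, 0.0767]
ee_rot: [0.001, 0.598, 0.802, 0.0]
contact_force: [1.5, -4.1, 1.3]
width: 0.0169
gripper_force: 30.0
clock: 13.0
position: [0.4885, 0.1395, 0.0762]
ee_rot: [-0.0, 0.598, 0.802, 0.0]
contact_force: [0.5, -2.8, 1.3]
width: 0.017
gripper_force: 29.6
[0.4885 0.1395 0.0762] [ 0.538  -2.7826  1.3066] [-0.2854  0.9584  0.0008]
```

View pics/w6.png

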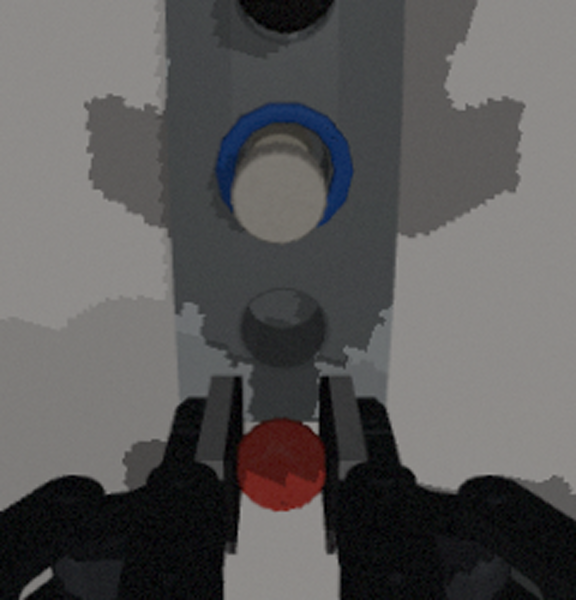

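The vial has tilted: the cap at (281,465) now faces the wrist camera and hides the body. I'll raise it, turn it to face the reader, and measure the tilt numerically from the cap and body.

Run:
```python
from h import *
np.set_printoptions(precision=4,suppress=True)
d=dict(np.load("w6.npz")); d["fish"]=True; P,R,s=tool()
b=blob(d,[-12,100,40],[12,255,255],(230,230,290,310)); print(b)
c,v=ray(d,b[0]); v/=np.linalg.norm(v); u=R.T@(-v); print("ray to cam in tool frame",u,"angle",np.degrees(np.arctan2(u[0],-u[2])), "cam in tool",R.T@(c-P))
G=P-R[:,2]*.005
# silhouette visibility of bottom disk vs theta
h=cv2.cvtColor(d["frame"],cv2.COLOR_RGB2HSV)
for th in (25,28,31,34,37,40):
    a=np.radians(th); ax=np.sin(a)*R[:,0]-np.cos(a)*R[:,2]; e1=R[:,1]; e2=np.cross(ax,e1)
    def disk(o,r): return np.array([proj(d,o+r*(np.cos(t)*e1+np.sin(t)*e2)) for t in np.linspace(0,6.28,72)])
    top=disk(G+.0055*ax,.010); low=disk(G-.0065*ax,.010); bot=disk(G-.0555*ax,.0092)
    print(th,"top",top.min(0),top.max(0),"caplow",low.min(0)[1],low.max(0)[1],"bot",bot.min(0)[1],bot.max(0)[1])
m=((h[...,0]<12)|(h[...,0]>168))&(h[...,1]>100)&(h[...,2]>40)
ys,xs=np.nonzero(m[230:310,230:290]); print("red ext",xs.min()+230,xs.max()+230,ys.min()+230,ys.max()+230)
print("col",d["frame"][225:300:3,257].tolist())
```

```text
(array([256.8, 273.1]), 1157, [239, 254, 37, 39])
ray to cam in tool frame [ 0.5583 -0.0003 -0.8296] angle 33.94105350739569 cam in tool [ 0.0804 -0.0002 -0.1282]
25 top [235.9963 249.6998] [278.3701 291.145 ] caplow 247.89202957491403 286.20154230806105 bot 243.91989415474444 270.8071602390973
28 top [235.9972 249.0371] [278.3711 290.763 ] caplow 248.50663807324239 287.01947460838437 bot 248.17113323851166 275.11197079962074
31 top [235.9943 248.4362] [278.3699 290.3164] caplow 249.17076943480228 287.795290818087 bot 252.44117809898162 279.41135727454264
34 top [235.9936 247.898 ] [278.3665 289.8058] caplow 249.88233455512292 288.5267718115666 bot 256.72607114135826 283.70147549032106
37 top [235.9953 247.4235] [278.3607 289.232 ] caplow 250.63918649446504 289.2117475802319 bot 261.0219122578741 287.978445540458
40 top [235.9992 247.0135] [278.3526 288.596 ] caplow 251.43912666264535 289.8481032026045 bot 265.3248435955818 292.23833668829195
red ext 239 275 254 292
col [[37, 36, 36], [39, 37, 40], [37, 38, 37], [47, 49, 49], [51, 53, 54], [48, 50, 51], [53, 54, 55], [50, 53, 54], [50, 53, 55], [52, 53, 53], [65, 22, 18], [76, 22, 21], [75, 25, 23], [74, 24, 20], [76, 37, 32], [77, 27, 25], [75, 22, 20], [75, 23, 17], [75, 19, 18], [102, 33, 28], [113, 38, 31], [105, 34, 31], [117, 40, 34], [141, 139, 137], [143, 139, 138]]
```

```bash
python3 -m creep '[[0,0,0,-0.05,0],[0,0,0,-0.12,0],[0,0,0,-0.2,0],[0,-0.06,-0.02,-0.2,-0.02],[0,-0.12,-0.05,-0.2,-0.04],[0,-0.177,-0.069,-0.2,-0.06],[0,-0.177,-0.069,-0.2,-0.08],[0,-0.177,-0.069,-0.2,-0.10],[0,-0.177,-0.069,-0.2,-0.12],[0,-0.177,-0.069,-0.2,-0.14]]' 40
python3 -m creep '[[0,0,0,0,-0.02],[0,0,0,0,-0.04],[0,0,0,0,-0.05],[0,0,0,0,-0.05],[0,0,0,0,-0.05]]'
cat > m.py <<'E'
from h import *
np.set_printoptions(precision=4,suppress=True)
def views():
    P,R,s=tool(); D={n:get(n) for n in("scene","top","wrist")}; P2=tool()[0]; return (P+P2)/2,R,s,D
P,R,s,D=views(); print(P,R[:,0],R[:,1],s["contact_force"])
np.savez("v7.npz",P=P,R=R,**{n+k:D[n][k] for n in D for k in D[n]})
G=P-R[:,2]*.005
for n in("scene","top"):
    d=D[n]; g=proj(d,G); box=[int(g[0]-25),int(g[1]-25),int(g[0]+25),int(g[1]+35)]
    print(n,"G",g,"red",blob(d,[-12,100,40],[12,255,255],box),"grn",blob(d,[30,60,25],[95,255,255],box))
    for th in(0,25,35,45):
        a=np.radians(th); ax=np.sin(a)*R[:,0]-np.cos(a)*R[:,2]; print(th,"cap",proj(d,G+.0055*ax),"bot",proj(d,G-.0555*ax))
E
python3 m.py
python3 - <<'E'
import sys; sys.argv=['']
from h import *
d=dict(np.load("w1.npz")); d["fish"]=True
for p in ((615,50),(567,175),(680,235)): print("foot",atz(d,np.array(p)/1.5,.01).round(4))
for p in ((622,63),(582,171)): print("screw",atz(d,np.array(p)/1.5,.011).round(4))
E
```

```text
clock: 14.05
position: [0.4805, 0.0452, 0.1759]
ee_rot: [-0.001, 0.197, 0.98, 0.001]
contact_force: [-0.3, -0.1, -0.1]
width: 0.0173
gripper_force: 39.8
clock: 14.55
position: [0.4807, 0.0449, 0.176]
ee_rot: [-0.0, 0.045, 0.999, 0.001]
contact_force: [0.6, 0.0, 0.4]
width: 0.0169
gripper_force: 39.8
[0.4808 0.0448 0.176 ] [-0.996   0.0889  0.0008] [0.0889 0.996  0.0011] [0.5725 0.0281 0.3505]
scene G [218.4136 165.718 ] red None grn (array([227.8, 176. ]), 30, [225, 171, 8, 10])
0 cap [218.3644 163.6614] bot [218.8935 185.7585]
25 cap [217.447  164.0434] bot [227.7689 181.9266]
35 cap [217.122  164.2907] bot [230.9084 179.525 ]
45 cap [216.8363 164.5815] bot [233.6826 176.7191]
top G [259.4626 219.1797] red (array([263.7, 251.5]), 35, [259, 250, 11, 4]) grn (array([236.8, 223.9]), 26, [234, 222, 7, 5])
0 cap [259.4731 219.0364] bot [259.3622 220.5567]
25 cap [259.377  219.8663] bot [260.286  212.5725]
35 cap [259.3422 220.1701] bot [260.6247 209.6186]
45 cap [259.3111 220.4435] bot [260.9317 206.9245]
foot [0.5522 0.0863 0.01  ]
foot [ 0.5444 -0.0088  0.01  ]
foot [ 0.6504 -0.0152  0.01  ]
screw [0.5592 0.0794 0.011 ]
screw [ 0.5534 -0.0025  0.011 ]
```

Run:
```python
from h import *
v=np.load("v7.npz"); P,R=v["P"],v["R"]; d={k:v["scene"+k] for k in("frame","fx","fy","cx","cy","R","t")}; d["fish"]=False
bg=cv2.imread("pics/scene0.png")[...,::-1].astype(int); f=d["frame"].astype(int)
G=P-R[:,2]*.005
df=np.abs(f-bg).sum(2); gr=(f[...,1]-f[...,0])
for y in range(158,188): print(y,"".join("G" if gr[y,x]>12 else ("r" if f[y,x,0]-f[y,x,1]>30 else ("#" if f[y,x].sum()<130 and df[y,x]>60 else("+" if df[y,x]>60 else "."))) for x in range(205,245)))
```

```text
158 .......++#################+.............
159 .......+#################+..............
160 .......+#################+..............
161 .......+#################...............
162 .......+#############++++...............
163 .......+###+.+######+...................
164 .......++#++..######....................
165 .......+##++++######....................
166 .......++#++++######....................
167 .......++##+++######+...................
168 .......++##+++######+...................
169 .......++##+++######+...................
170 .......++##+++######+++.................
171 ........++++++######GG++................
172 .........+++++######GG++................
173 ...........+++######+++++...............
174 ...........+++###+++++++++..............
175 ...........+++++++++++++++..............
176 ............+++++++++++++++.............
177 ..................++++++++++............
178 ..................+++++G++++............
179 ...................++++++++++...........
180 ....................+++++++++...........
181 .....................+++++++............
182 .....................+++++++............
183 ......................+++++.............
184 ++......................................
185 +++.....................................
186 ++++....................................
187 ++++....................................
```

```bash
cat > fit.py <<'E'
from h import *
from scipy.optimize import minimize
bg={n:cv2.imread(f"pics/{n}0.png")[...,::-1].astype(float) for n in("scene","top")}
def sil(d,G,R,th,L,off,du,dv,x0,y0,w,h,S=6):
    a=np.radians(th); ax=np.sin(a)*R[:,0]-np.cos(a)*R[:,2]; e1=R[:,1]; e2=np.cross(ax,e1)
    o=G+off*e2
    pts=np.array([proj(d,o-l*ax+.0092*(np.cos(t)*e1+np.sin(t)*e2)) for l in(L,.0) for t in np.linspace(0,6.28,40)])
    pts=(pts+[du+.5-x0,dv+.5-y0])*S
    m=np.zeros((h*S,w*S),np.uint8); cv2.fillConvexPoly(m,cv2.convexHull(pts.astype(np.float32)).round().astype(np.int32),1)
    return cv2.resize(m.astype(np.float32),(w,h),interpolation=cv2.INTER_AREA)
def fit(d,P,R,n="scene",fixdu=False):
    G=P-R[:,2]*.005; f=d["frame"].astype(float)
    b=G-.03*(np.sin(.61)*R[:,0]-np.cos(.61)*R[:,2]); c=proj(d,b).round().astype(int); x0,y0,w,h=c[0]-16,c[1]-16,36,32
    df=np.abs(f-bg[n])[y0:y0+h,x0:x0+w].sum(2); m=np.clip(df/90,0,1)
    tip=[proj(d,G+R[:,2]*.020+R[:,0]*a+R[:,1]*bb) for a in(-.012,.012) for bb in(-.024,.024)]; tip2=[proj(d,G-R[:,2]*.02+R[:,0]*a+R[:,1]*bb) for a in(-.013,.013) for bb in(-.026,.026)]
    k=np.zeros((h,w),np.uint8); cv2.fillConvexPoly(k,cv2.convexHull((np.array(tip+tip2)-[x0,y0]).astype(np.float32)).round().astype(np.int32),1)
    k=cv2.dilate(k,np.ones((3,3),np.uint8)); k[:max(0,int(proj(d,G)[1])-y0)]=1; use=k==0
    cost=lambda p:((sil(d,G,R,p[0],p[1]/1000,0,p[2],p[3],x0,y0,w,h)-m)[use]**2).sum()+ .3*(p[2]**2+p[3]**2)+.05*(p[1]-55.5)**2
    best=min((minimize(cost,[t,55.5,0,0],method="Nelder-Mead",options=dict(initial_simplex=np.array([[t,55.5,0,0],[t+6,55.5,0,0],[t,58,0,0],[t,55.5,.8,0],[t,55.5,0,.8]]),xatol=.02)) for t in(28,36,42)),key=lambda r:r.fun)
    prof=[round(min(minimize(lambda q:cost([t,*q]),[55.5,0,0],method="Nelder-Mead",options=dict(initial_simplex=np.array([[55.5,0,0],[58,0,0],[55.5,.8,0],[55.5,0,.8]]))).fun for _ in[0]),2) for t in range(26,48,3)]
    return best.x.round(2),round(best.fun,2),int(use.sum()),prof
if __name__=="__main__":
    v=np.load("v7.npz"); d={k:v["scene"+k] for k in("frame","fx","fy","cx","cy","R","t")}; d["fish"]=False
    print(fit(d,v["P"],v["R"]))
E
python3 fit.py
```

```text
(array([31.85, 56.27,  0.16,  0.3 ]), np.float64(33.96), 588, [np.float64(34.22), np.float64(33.61), np.float64(34.07), np.float64(35.74), np.float64(37.63), np.float64(40.09), np.float64(42.64), np.float64(46.27)])
```

```bash
cat > snap.py <<'E'
import sys
from h import *
P,R,s=tool(); d=get("scene"); P2,R2,_=tool(); Ps=[P,P2]; ds=[d["frame"].astype(float)]
for _ in range(2):
    d=get("scene"); ds.append(d["frame"].astype(float)); Ps.append(tool()[0])
d["frame"]=np.mean(ds,0); np.savez(sys.argv[1],P=np.mean(Ps,0),Rt=R,**d); print(np.mean(Ps,0).round(4))
E
M='python3 -m creep'
$M '[[0,0,0,0,0.02],[0,0,0,0,0.04],[0,0,0,0,0.06],[0,0,0,0,0.075],[0,0,0,0,0.075],[0,0,0,0,0.075],[0,0,0,0,0.075]]' | head -1; python3 snap.py s1.npz
$M '[[0,0.002,0.004,0.001,0],[0,0.002,0.004,0.001,0],[0,0.002,0.004,0.001,0]]' | head -1; python3 snap.py s2.npz
$M '[[0,-0.004,0.003,-0.003,0],[0,-0.004,0.003,-0.003,0],[0,-0.004,0.003,-0.003,0]]' | head -1; python3 snap.py s3.npz
cat > fit2.py <<'E'
from fit import *
for n in("s1","s2","s3"):
    v=np.load(n+".npz"); d={k:v[k] for k in("frame","fx","fy","cx","cy","R","t")}; d["fish"]=False
    print(n,fit(d,v["P"],v["Rt"]))
E
python3 fit2.py
python3 - <<'E'
from fit import *
v=np.load("s1.npz"); f=v["frame"]; df=np.abs(f-bg["scene"]).sum(2); P=v["P"]
for y in range(158,188): print(y,"".join("%d"%min(9,df[y,x]//20) if df[y,x]>30 else "." for x in range(205,245)))
E
```

```text
clock: 15.4
[0.481  0.0445 0.1762]
clock: 15.85
[0.4813 0.0467 0.1757]
clock: 16.3
[0.4838 0.0468 0.1772]
s1 (array([30.07, 54.75,  1.07,  0.53]), np.float64(32.68), 715, [np.float64(34.0), np.float64(32.59), np.float64(33.24), np.float64(35.78), np.float64(38.35), np.float64(42.24), np.float64(46.44), np.float64(50.22)])
s2 (array([32.56, 54.73,  0.33,  0.82]), np.float64(31.81), 709, [np.float64(33.57), np.float64(31.8), np.float64(31.99), np.float64(33.42), np.float64(36.4), np.float64(40.36), np.float64(44.6), np.float64(48.25)])
s3 (array([29.56, 55.06,  1.15,  0.51]), np.float64(31.65), 709, [np.float64(33.34), np.float64(31.91), np.float64(32.15), np.float64(34.11), np.float64(37.22), np.float64(41.29), np.float64(45.35), np.float64(49.55)])
158 ......89999767899962....................
159 ......5999976789996.....................
160 ......69999866789972....................
161 ......59999757789872....................
162 ......59999867789982....................
163 ......39999978998762....................
164 .......2699998985341....................
165 ........399999884.22..
[... 308 characters left out ...]
999999995................
173 ........29999999999999994...............
174 ........299999999999999993..............
175 .........79999999999999995..............
176 .....1....46567769999999994.............
177 .................49999999992............
178 .................28999999994............
179 ..............1...19999999993...........
180 ...................4999999997...........
181 ..................118999999994..........
182 ....................1999999996..........
183 1....................499999994..........
184 631..................18999996...........
185 9951..................1899951...........
186 9994...................2751.............
187 9995....................................
```

```bash
sed -i 's#m=np.clip(df/90,0,1)#m=np.clip((df-35)/110,0,1)#' fit.py; python3 fit2.py
python3 - <<'E'
from fit import *
for n in("s1","s2","s3"):
    v=np.load(n+".npz"); d={k:v[k] for k in("fx","fy","cx","cy","R","t")}; d["fish"]=False; P,R=v["P"],v["Rt"]; G=P-R[:,2]*.005
    o=[]
    for th in (26,29,32,35,38):
        a=np.radians(th); ax=np.sin(a)*R[:,0]-np.cos(a)*R[:,2]; p,q=proj(d,G-.02*ax),proj(d,G-.0555*ax); o.append(round((q-p)[0]/(q-p)[1],3))
    df=np.clip((np.abs(v["frame"]-bg["scene"]).sum(2)-35)/110,0,1)
    tip=proj(d,G+R[:,2]*.019); xs=int(tip[0]); r0=int(tip[1])+2
    L=[];Rr=[]
    for y in range(r0,r0+9):
        row=df[y,xs-6:xs+26]; 
        on=np.nonzero(row>.5)[0]
        i,j=on[0],on[-1]
        L.append(xs-6+i-(row[i]-.5)/(row[i]-row[i-1]+1e-9)); Rr.append(xs-6+j+(row[j]-.5)/(row[j]-row[j+1]+1e-9))
    y=np.arange(r0,r0+9); print(n,"pred",o,"L",np.polyfit(y[2:7],L[2:7],1)[0].round(3),"R",np.polyfit(y[:7],Rr[:7],1)[0].round(3),np.round(L,1),np.round(Rr,1),r0)
E
```

```text
s1 (array([3.124e+01, 5.607e+01, 1.000e-01, 2.000e-02]), np.float64(0.98), 715, [np.float64(3.38), np.float64(1.32), np.float64(1.1), np.float64(2.59), np.float64(5.51), np.float64(9.52), np.float64(14.44), np.float64(18.28)])
s2 (array([32.13, 54.74,  0.15,  0.5 ]), np.float64(1.1), 709, [np.float64(4.8), np.float64(1.91), np.float64(1.03), np.float64(2.4), np.float64(5.01), np.float64(8.8), np.float64(13.76), np.float64(17.26)])
s3 (array([31.23, 55.74,  0.26,  0.24]), np.float64(1.27), 709, [np.float64(4.64), np.float64(1.91), np.float64(1.24), np.float64(2.52), np.float64(5.46), np.float64(9.37), np.float64(13.84), np.float64(18.69)])
s1 pred [np.float64(0.571), np.float64(0.644), np.float64(0.721), np.float64(0.803), np.float64(0.891)] L 1.976 R 0.623 [213.5 213.5 214.9 221.9 222.5 223.5 224.  224.5 225.5] [229.7 230.3 230.9 231.6 232.  232.7 233.5 233.9 234.4] 174
s2 pred [np.float64(0.571), np.float64(0.644), np.float64(0.721), np.float64(0.803), np.float64(0.891)] L 1.526 R 0.667 [213.3 213.6 216.9 221.5 222.5 223.4 223.6 224.5 225.3] [229.3 229.9 230.6 231.3 231.7 232.6 233.3 233.6 233.8] 174
s3 pred [np.float64(0.569), np.float64(0.642), np.float64(0.719), np.float64(0.801), np.float64(0.889)] L 1.826 R 0.635 [214.3 214.5 216.1 222.5 223.5 223.9 224.5 225.5 225.9] [230.1 230.8 231.5 232.1 232.7 233.3 233.9 234.6 234.8] 173
```

The fits agree on a tilt of about 31.5° with the underside 55.5 mm below the grip point. I'll go back to the rack edge along the same path and push about 3.7 mm further to reach 35°.

```bash
M='python3 -m creep'
$M '[[0,0.0446,0.08,0,0.02],[0,0.0892,0.1618,0,0.04],[0,0.0892,0.1618,0,0.06],[0,0.0892,0.1618,0,0.08],[0,0.0892,0.1618,0,0.10],[0,0.0892,0.1618,0,0.115],[0,0.0892,0.1618,0,0.115],[0,0.0892,0.1618,0,0.115]]' | head -3
$M '[[0,0,0,0.05,0],[0,0,0,0.1,0],[0,0,0,0.15,0],[0,0,0,0.18,0],[0,0,0,0.195,0],[0,0,0,0.202,0],[0,0,0,0.202,0]]' 25
$M '[[0,0.002,0,0,0],[0,0.004,0,0,0],[0,0.006,0,0,0],[0,0.0075,0,0,0],[0,0.0075,0,0,0]]'
$M '[[0,0,0,-0.04,0],[0,0,0,-0.1,0],[0,0,0,-0.2,0],[0,-0.06,-0.02,-0.2,-0.02],[0,-0.12,-0.05,-0.2,-0.04],[0,-0.177,-0.069,-0.2,-0.06],[0,-0.177,-0.069,-0.2,-0.08],[0,-0.177,-0.069,-0.2,-0.10],[0,-0.177,-0.069,-0.2,-0.115],[0,-0.177,-0.069,-0.2,-0.115]]' 40 | head -3
$M '[[0,0,0,0,0],[0,0,0,0,0]]' | head -1; python3 snap.py s1.npz
$M '[[0,0.002,0.004,0.001,0],[0,0.002,0.004,0.001,0],[0,0.002,0.004,0.001,0]]' | head -1; python3 snap.py s2.npz
$M '[[0,-0.004,0.003,-0.003,0],[0,-0.004,0.003,-0.003,0],[0,-0.004,0.003,-0.003,0]]' | head -1; python3 snap.py s3.npz
python3 fit2.py
```

```text
clock: 17.25
position: [0.4888, 0.1391, 0.1772]
ee_rot: [-0.0, 0.597, 0.802, 0.0]
clock: 17.95
position: [0.4892, 0.1389, 0.0764]
ee_rot: [0.0, 0.597, 0.802, 0.0]
contact_force: [0.4, -0.5, 0.0]
width: 0.0165
gripper_force: 39.9
clock: 18.45
position: [0.4885, 0.1423, 0.0768]
ee_rot: [0.001, 0.597, 0.802, 0.0]
contact_force: [1.9, -4.9, 2.0]
width: 0.0169
gripper_force: 39.7
clock: 19.45
position: [0.4795, 0.0489, 0.1762]
ee_rot: [-0.0, 0.276, 0.961, 0.001]
clock: 19.65
[0.4798 0.0484 0.1762]
clock: 20.1
[0.4802 0.0503 0.1757]
clock: 20.55
[0.4827 0.0504 0.1772]
s1 (array([33.27, 56.23, -0.1 ,  0.14]), np.float64(1.6), 679, [np.float64(8.8), np.float64(4.13), np.float64(1.93), np.float64(1.82), np.float64(3.6), np.float64(7.22), np.float64(11.33), np.float64(15.84)])
s2 (array([3.280e+01, 5.629e+01, 4.000e-02, 2.000e-01]), np.float64(1.28), 705, [np.float64(6.94), np.float64(3.05), np.float64(1.4), np.float64(1.8), np.float64(4.26), np.float64(7.77), np.float64(12.11), np.float64(16.2)])
s3 (array([32.86, 55.9 ,  0.09,  0.22]), np.float64(1.86), 685, [np.float64(7.23), np.float64(3.14), np.float64(1.93), np.float64(2.49), np.float64(4.56), np.float64(8.0), np.float64(11.87), np.float64(16.78)])
```

```bash
M='python3 -m creep'
$M '[[0,0.0446,0.08,0,0.02],[0,0.0892,0.1618,0,0.04],[0,0.0892,0.1618,0,0.06],[0,0.0892,0.1618,0,0.08],[0,0.0892,0.1618,0,0.10],[0,0.0892,0.1618,0,0.115],[0,0.0892,0.1618,0,0.115],[0,0.0892,0.1618,0,0.115]]' | head -3
$M '[[0,0,0,0.05,0],[0,0,0,0.1,0],[0,0,0,0.15,0],[0,0,0,0.18,0],[0,0,0,0.195,0],[0,0,0,0.202,0],[0,0,0,0.202,0]]' 25 | sed -n '2p;4p'
$M '[[0,0.002,0,0,0],[0,0.004,0,0,0],[0,0.006,0,0,0],[0,0.006,0,0,0]]' | sed -n '2p;4p'
$M '[[0,0,0,-0.04,0],[0,0,0,-0.1,0],[0,0,0,-0.2,0],[0,-0.06,-0.02,-0.2,-0.02],[0,-0.12,-0.05,-0.2,-0.04],[0,-0.177,-0.069,-0.2,-0.06],[0,-0.177,-0.069,-0.2,-0.08],[0,-0.177,-0.069,-0.2,-0.10],[0,-0.177,-0.069,-0.2,-0.115],[0,-0.177,-0.069,-0.2,-0.115]]' 40 | head -1
$M '[[0,0,0,0,0],[0,0,0,0,0]]' | head -1; python3 snap.py s1.npz
$M '[[0,0.002,0.004,0.001,0],[0,0.002,0.004,0.001,0],[0,0.002,0.004,0.001,0]]' | head -1; python3 snap.py s2.npz
$M '[[0,-0.004,0.003,-0.003,0],[0,-0.004,0.003,-0.003,0],[0,-0.004,0.003,-0.003,0]]' | head -1; python3 snap.py s3.npz
python3 fit2.py
python3 - <<'E'
from h import *
np.set_printoptions(precision=4,suppress=True)
P,R,s=tool(); d=get("wrist"); P2=tool()[0]; print(P,P2,R[:,0])
h=cv2.cvtColor(d["frame"],cv2.COLOR_RGB2HSV)
g=blob(d,[60,60,20],[90,255,255],(300,60,511,300)); print("green",g)
np.savez("w8.npz",**d)
if g: print("win",atz(d,g[0],.066))
print("exp",proj(d,[.5945,.0355,.0665]), "red",blob(d,[-12,100,40],[12,255,255],(220,220,300,320)))
E
```

```text
clock: 21.5
position: [0.4877, 0.1427, 0.1772]
ee_rot: [-0.0, 0.597, 0.802, 0.0]
position: [0.4884, 0.1422, 0.0765]
contact_force: [0.2, -2.5, -0.5]
position: [0.4874, 0.1459, 0.0767]
contact_force: [1.2, -2.7, 2.2]
clock: 23.6
clock: 23.8
[0.4789 0.0513 0.1761]
clock: 24.25
[0.4793 0.0532 0.1757]
clock: 24.7
[0.4818 0.0533 0.1772]
s1 (array([3.762e+01, 5.566e+01, 2.000e-02, 5.200e-01]), np.float64(5.09), 717, [np.float64(20.86), np.float64(12.75), np.float64(8.23), np.float64(5.72), np.float64(5.25), np.float64(6.53), np.float64(9.23), np.float64(12.89)])
s2 (array([38.27, 55.74, -0.16,  0.55]), np.float64(4.65), 709, [np.float64(20.12), np.float64(12.82), np.float64(7.72), np.float64(5.27), np.float64(4.65), np.float64(5.59), np.float64(8.07), np.float64(11.66)])
s3 (array([37.28, 55.77,  0.08,  0.42]), np.float64(2.4), 709, [np.float64(18.12), np.float64(10.92), np.float64(6.14), np.float64(3.08), np.float64(2.47), np.float64(3.45), np.float64(6.72), np.float64(10.68)])
[0.4817 0.0533 0.1771] [0.4817 0.0533 0.1771] [-0.848   0.53    0.0001]
green (array([498., 296.]), 80, [490, 291, 15, 9])
win [0.7873 0.2573 0.066 ]
exp [301.9027 292.7258] red (array([256.7, 273.4]), 1127, [239, 255, 36, 38])
```

```bash
M='python3 -m creep'
$M '[[0,0,0,0,-0.02],[0,0,0,0,-0.04],[0,0,0,0,-0.06],[0,-0.04,0.01,0,-0.077],[0,-0.08,0.025,0,-0.077],[0,-0.112,0.0373,0,-0.077],[0,-0.112,0.0373,0,-0.077],[0,-0.112,0.0373,0,-0.077],[0,-0.112,0.0373,0,-0.077]]'
python3 snap.py s1.npz
$M '[[0,0,0,0.02,0],[0,0,0,0.04,0],[0,0,0,0.06,0],[0,0,0,0.075,0],[0,0,0,0.075,0],[0,0,0,0.075,0]]'
python3 snap.py s2.npz; cp s2.npz s3.npz; python3 fit2.py
python3 - <<'E'
from fit import *
np.set_printoptions(precision=4,suppress=True)
v=np.load("s2.npz"); d={k:v[k] for k in("fx","fy","cx","cy","R","t","frame")}; d["fish"]=False; P,R=v["P"],v["Rt"]; G=P-R[:,2]*.005
a=np.radians(36); ax=np.sin(a)*R[:,0]-np.cos(a)*R[:,2]; U=G-.0557*ax; W=np.array([.5945,.0353,.0665]); print("U-W",U-W,np.linalg.norm(U-W),proj(d,U),proj(d,G),proj(d,W),R[:,0])
f=d["frame"]; df=np.abs(f-bg["scene"]).sum(2); c=proj(d,U).astype(int)
for y in range(c[1]-22,c[1]+16): print(y,"".join("%d"%min(9,df[y,x]//20) if df[y,x]>40 else "." for x in range(c[0]-22,c[0]+22)))
E
```

```text
clock: 25.8
position: [0.5378, 0.0397, 0.177]
ee_rot: [-0.001, 0.037, 0.999, 0.0]
contact_force: [-0.1, -0.0, -1.2]
width: 0.017
gripper_force: 39.1
[0.538  0.0397 0.1771]
clock: 26.55
position: [0.5391, 0.0395, 0.1393]
ee_rot: [-0.0, 0.037, 0.999, 0.0]
contact_force: [0.4, -0.9, -1.2]
width: 0.0167
gripper_force: 39.1
[0.5394 0.0395 0.1398]
s1 (array([35.85, 55.8 ,  0.27,  0.07]), np.float64(0.37), 604, [np.float64(5.74), np.float64(2.73), np.float64(0.97), np.float64(0.36), np.float64(0.77), np.float64(2.11), np.float64(4.28), np.float64(7.07)])
s2 (array([34.91, 55.64,  0.56, -0.09]), np.float64(0.47), 572, [np.float64(4.47), np.float64(2.31), np.float64(0.95), np.float64(0.44), np.float64(0.78), np.float64(1.87), np.float64(3.63), np.float64(5.91)])
s3 (array([34.91, 55.64,  0.56, -0.09]), np.float64(0.47), 572, [np.float64(4.47), np.float64(2.31), np.float64(0.95), np.float64(0.44), np.float64(0.78), np.float64(1.87), np.float64(3.63), np.float64(5.91)])
U-W [-0.0225  0.0017  0.0332] 0.04012548939781728 [252.4219 186.7108] [241.0012 174.0602] [259.7995 195.5939] [-0.9972  0.0748
[... 1171 characters left out ...]
..............
188 ...................6999995..................
189 ....................79996...................
190 .....................44.....................
191 ............................................
192 ............................................
193 ............................................
194 ............................................
195 ............................................
196 ............................................
197 ............................................
198 ............................................
199 ..................475.......................
200 ................26876.......................
201 4................3686.......................
```

The fit at the final pose gives a tilt of about 35.4°, with the underside 40 mm out and on the window's axis. One last check that everything else is where it was, then I'll hand in.

Run:
```python
from fit import *
d=get("top"); df=np.abs(d["frame"].astype(float)-bg["top"]).sum(2)
for n,X in dict(black1=[.4624,.2292,.069],black2=[.4513,.2677,.069],white_in_collar=[.4745,.1881,.069]).items():
    c=proj(d,X).astype(int); print(n,c,df[c[1]-3:c[1]+4,c[0]-3:c[0]+4].mean().round(),d["frame"][c[1]-1:c[1]+2,c[0]-1:c[0]+2].mean((0,1)).round())
for n,c in dict(usb=(265,252),purple=(257,228),y1=(298,266),y2=(314,258),jar=(166,166),dropper=(238,140),dish=(359,186)).items(): print(n,df[c[1]-5:c[1]+6,c[0]-5:c[0]+6].mean().round())
s=manip.get_state(); print(s["clock"],s["gripper_force"],np.round(s["contact_force"],1)); print(manip.sign_off())
```

```text
black1 [199 226] 28.0 [30. 30. 30.]
black2 [187 229] 16.0 [33. 35. 34.]
white_in_collar [213 222] 177.0 [171. 176. 171.]
usb 57.0
purple 8.0
y1 8.0
y2 17.0
jar 10.0
dropper 8.0
dish 6.0
26.75 39.14557456970215 [-0.1 -0.1 -0.4]
the job is handed in; nothing more can be done
None
```

The job is handed in at 26.8 s: the white vial stands in the blue-collared well, and the red one is held about 4 cm off the reader window, tilted about 35° (±1°). The rest looked unmoved from above; only the USB stick's patch of the picture changed somewhat, which I didn't check before handing in and take to be the arm's shadow.

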